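Lock a sample-tube rack into the analyser's loading dock

TASK

The tube rack stands part way into the channel of the loading dock. With the fingertips, first push it along the channel until it is fully home against the back stop, then push the latch lever past its half-way detent to its far stop, so that the steel latch bar closes behind the rack. Push only: do not pick up or tip anything, and leave the spare rack, the jar and the beaker alone.

Things in the scene. Friction and masses are not known exactly. Their poses are not given: they have to be found in the camera images.
- dock: Fixed loading dock; base plate x -125 to +140, y -55 to +155 mm in its frame, 12 mm thick. Origin on its underside (bench level), below the channel's centre line; z up. The channel runs along the dock's x, open at -x (roughly towards the robot), ending at the back stop. Its two rails: inner faces at y = -14.5 and +14.5, x -20 to +105 mm, tops 40 mm above the bench.
- back_stop (a point): Centre of the back stop's face where the rack's far end must come to rest: x = +105 mm, y = 0 in the dock's frame, 37 mm above the bench. The back stop is a grey bar across the dock, top 60 mm above the bench. A grey cover (x 25 to 95, y 45 to 135 mm, 32 mm high) lies left of the channel.
- rack: The loose tube rack in the dock: grey plastic, 130 mm long (its x, along the dock's x), 26 mm wide, 50 mm high; five violet caps reach 75 mm above its underside. 0.14 to 0.28 kg. Origin at the centre of its underside, on the 12 mm plate. It starts 35 to 70 mm short of home. Home: origin at x = +40 mm, near end at x = -25 mm in the dock's frame.
- rack_end (a point): Centre of the flat near end face (the one away from the back stop) of the rack in the dock, 25 mm above the rack's underside (37 mm above the bench). The end to push, along the dock's +x.
- latch (a joint): Latch lever position (m): 0 open (start), 0.030 first detent (bar half across the channel, not enough), 0.060 far stop (bar right across behind the rack). Slides towards the dock's -y. A spring detent holds it at each of the three places; leaving one takes a push of 7 to 9 N, which fades until it snaps on by itself past 0.015 and again past 0.045. It stays where it has snapped.
- bar_tip (a point): Centre of the tip of the steel latch bar, 16 mm square, which moves with the lever at x = -45 to -29 mm, 14 to 30 mm above the bench. Tip at y = 32 mm open, y = -28 mm at the far stop (dock's frame). It passes 4 mm behind a rack that is home and jams on one that is not. Two low guides hold it: x -54 to -20, y 45 to 150 mm, tops 34 mm above the bench.
- paddle (a point): Centre of the +y (outer) face of the black upright lever paddle on the latch bar: push it towards the dock's -y. Paddle 30 mm wide (x), 10 mm thick (y), top 74 mm above the bench, 15 mm above this point. In the dock's frame the point is at x = -37, y = 100 mm when open and y = 40 mm at the far stop.
- spare_rack: Bystander: a second tube rack just like the first, but standing on the bench beside the dock. Origin at the centre of its underside.
- jar: Bystander: closed amber jar, 60 mm across, 85 mm high, on the bench beside the dock. Origin at the centre of its underside.
- beaker: Bystander: open glass beaker, 64 mm across, 85 mm high, on the bench beside the dock. Origin at the centre of its underside.
Mind the look-alikes: they are no part of the job. What is shaped like the rack but orange is not meant.

How it is judged:
By the outcome, as a careful person would: the job done as asked, in the order asked, and still so for the second after the job is handed in, with the robot touching nothing.
It also fails if it takes over 48 s, if anything falls off the work surface, if the arm or the gripper's body presses on something with over 40 N, if the wrist force passes 120 N, or if a joint passes its speed limit or range.

ROBOT

A 6-joint arm with a two-finger parallel gripper is mounted at the origin on the work surface. World frame = base frame: x ahead of the robot, y to its left, z up, the work surface at z = 0. Lengths are in m, angles in degrees, forces in N, time in s.
With the tool pointing down it reaches from about 0.3 to 0.75 m from the base axis. Payload 8.5 kg.
Tool frame: the origin (TCP) lies on the mounting face of the last link; the fingertips stand 173 mm ahead of it and the grasp point (between the pads) lies 155 mm ahead of it (env.tips_ahead is the distance from the TCP to the fingertips, in m); x points along the fingers, z is the direction in which the jaws open and shut, and the axes are right-handed (so a half turn about x gives the same grasp; the last joint's range is limited). The gripper opens to 85 mm and grips with 20 to 120 N. Pads are 22 mm wide; open, the fingers measure 114 mm over their backs; the gripper's body (76 mm by 85 mm) begins 54 mm behind the grasp point. The pads swing forward as they close: fully open they stand 13 mm farther back than shut.
Start: joints at [-87.852, 21.807, 74.336, -0, 83.858, -12.336], TCP at [0.138, -0.533, 0.405] pointing down, gripper open.
Joint ranges: [-178.18, 178.18], [-50.72, 133.34], [12.68, 142.11], [-81.47, 261.47], [9.98, 163.14], [-165.26, 165.26]. Speed limits (degrees/s): [136.94, 136.94, 180, 180, 180, 180].

INTERFACE

Orientations are given as a 3x3 rotation matrix whose columns are the frame's x, y, z axes.
In Python, from rig import env, optics gives the robot as it stands.
- The arm moves only by the shell command python3 -m inch 'ROWS' [FORCE]. ROWS is JSON, a list of rows, each a list of 3 entries, a list of its own where there are three numbers: the closure, from -1 (fully open) to 1 (shut), then the shift along the tool's x, y, z in units of 30 mm (1.0 is 30 mm), then the turn about the tool's x in units of 5 degrees (1.0 is 5 degrees). In form: [[hand, [x, y, z], yaw], ...]. A call has exactly 8 rows; each row shifts and turns the commanded pose from where the row before left it, along the tool's axes as they then stand; what a row does not reach is not made up. A row lasts 1/12 s, in which the tool goes at most 41.7 mm and 7.16 degrees, less where a joint would pass 70% of its speed; a pose out of reach is approached as far as the arm can. A call is refused whole if a number of a shift passes 1 or a number of a turn 1, either way. A call with a gripper value outside its range is refused whole. The fingers move at their own pace and stop on an object; FORCE is the grip in N (left out, the last holds). Time passes only in rows, so rows that do not move let the fingers close, or fill a call up. It gives the time, the measured TCP pose, the force and the opening at its end, in the units of the state.
- env.observe(): the state, without advancing time (a new reading comes with each control period).
- optics.get_image(name): name is "scene" or "side" or "wrist"; returns the picture (384x512x3 uint8, red, green, blue); there is no depth.
- optics.camera_params(name): a dict with "fx", "fy", "cx", "cy" (pixels), "k1" (the pictures are not rectified: a ray, as slopes to the right and down, at radius r is drawn at 1 + k1 r^2 times it, then the intrinsics apply), "xyz" and "rotation" of the camera in the world. Camera axes: x right, y down, z forward; pixel columns grow to the right and rows downward; lengths in m; the calibration is good to about 2 mm. A picture is of the moment at which its call begins: read the wrist's pose just before it. camera_params takes no time and is no camera call; for the wrist camera it gives the pose at the moment of the call.
- env.close_job(): hands the job in, once; it reports no verdict.
The state is a dict: "time_s": time; "q": joint angles; "qvel": joint speeds; "joint_efforts": joint torques, N m; "position": TCP position; "tool_rot": TCP orientation; "ft_force": force on the tool from outside, world axes, zero at the start; "wrist_torque": the same for the moment, N m; "grip_width": finger opening in m.
Only numpy, scipy, OpenCV 4.12 (cv2) and the standard library are available. Lean on these libraries where they do the work, as an engineer would, in place of code of your own. Each camera call takes 0.05 s, during which the arm holds its last target.

## Working session

There is one attempt and no reset: what is moved stays moved. The work goes in short steps, Python scripts to look and compute and a shell command to move; the robot and the scene stay as the last step left them, time stands still between calls to the robot, and variables do not carry over. Pictures are saved under pics/ and viewed, and the job is handed in when it is done.

```bash
ls; mkdir -p pics; python3 - <<'E'
from rig import env, optics
import cv2,numpy as np
s=env.observe();print(s)
for n in ["scene","side"]:
    p=optics.camera_params(n);print(n,p)
    im=optics.get_image(n);cv2.imwrite(f"pics/{n}0.png",im[:,:,::-1]); 
E
```

```text
pics
{'time_s': 0.0, 'q': array([-8.78536592e+01,  2.18410998e+01,  7.43855246e+01,  6.92375684e-04,
        8.38563943e+01, -1.23383813e+01]), 'qvel': array([ 0.08617843,  0.05143258, -0.00466292,  0.04354838,  0.09939307,
       -0.03526979]), 'joint_efforts': array([-3.63319596e-04, -4.48455548e+01, -2.31273866e+01, -1.50604083e-04,
        4.80536124e-03, -1.06469747e-05]), 'position': array([ 0.13753988, -0.53247891,  0.40410602]), 'tool_rot': array([[-4.22596147e-05,  9.68214702e-01,  2.50120549e-01],
       [ 1.44838373e-03,  2.50120347e-01, -9.68213672e-01],
       [-9.99998950e-01,  3.21354198e-04, -1.41291641e-03]]), 'ft_force': array([ 0.78325066,  0.29945279, -0.67342077]), 'wrist_torque': array([-0.03013776,  0.00503667, -0.01165854]), 'grip_width': 0.08552445623726526}
scene {'fx': 398.28984454938325, 'fy': 398.28984454938325, 'cx': 257.4861376239415, 'cy': 194.2462445199335, 'k1': -0.11401640853549892, 'xyz': array([ 0.99872655, -0.20540108,  0.78907949]), 'rotation': array([[ 0.43905705,  0.724282  , -0.5316432 ],
       [ 0.89843295, -0.35845252,  0.25363366],
       [-0.00686655, -0.58900542, -0.80809991]])}
side {'fx': 404.6665248886972, 'fy': 404.6665248886972, 'cx': 256.83858476807956, 'cy': 193.82211303324678, 'k1': -0.01563237253312491, 'xyz': array([0.44966232, 0.62750043, 0.76581558]), 'rotation': array([[-0.98492539, -0.13532795,  0.10774197],
       [-0.1724744 ,  0.72071535, -0.67143277],
       [ 0.01321233, -0.67989392, -0.73319145]])}
```

View pics/scene0.png

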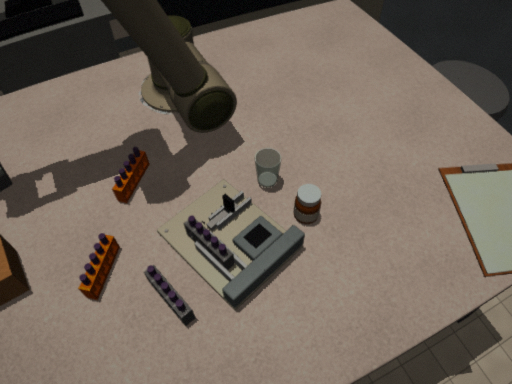

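View pics/side0.png

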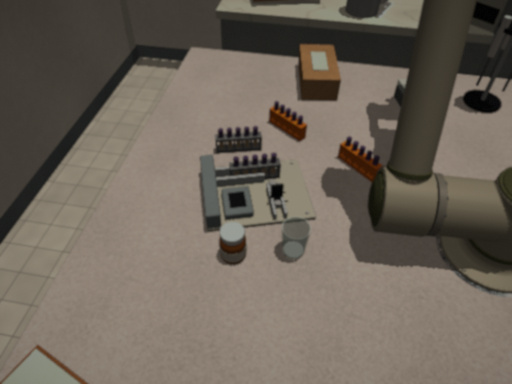

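Candidates for the rack:
- Grey rack on the dock plate: scene (209,241), side (255,166).
- Spare grey rack on the bench: scene (169,294), side (238,139).
- Orange look-alikes: scene (131,175) and (99,266).

I choose the grey rack on the plate. The black paddle is at scene (229,203), side (277,190). Next is a close crop to check.

```bash
python3 - <<'E'
import cv2,numpy as np
a=cv2.imread("pics/scene0.png")[170:310,150:315]; b=cv2.imread("pics/side0.png")[140:235,190:320]
cv2.imwrite("pics/c_scene0.png",cv2.resize(a,None,fx=4.2,fy=4.2,interpolation=cv2.INTER_CUBIC))
cv2.imwrite("pics/c_side0.png",cv2.resize(b,None,fx=6,fy=6,interpolation=cv2.INTER_CUBIC))
E
```

```text
(no output)
```

View pics/c_scene0.png

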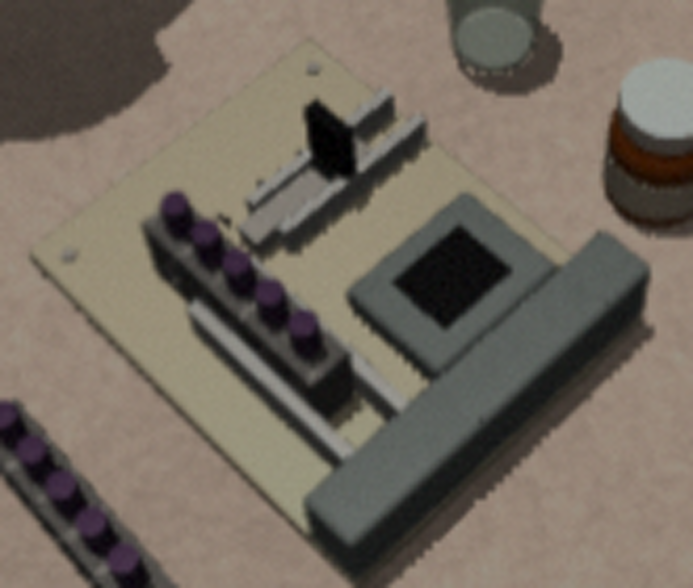

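View pics/c_side0.png

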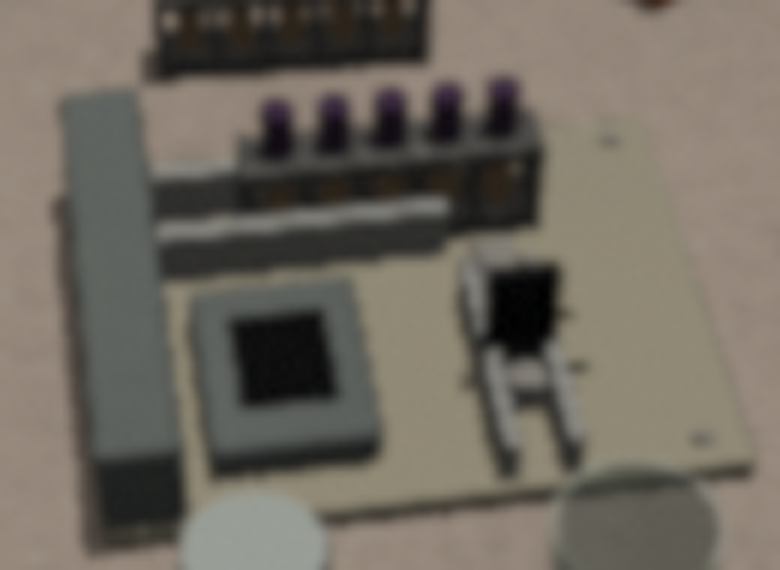

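```bash
cat > h.py <<'E'
import numpy as np,cv2
from rig import env,optics
def proj(n,P,p=None):
    p=p or optics.camera_params(n); c=(np.atleast_2d(P)-p["xyz"])@p["rotation"]
    s=c[:,:2]/c[:,2:]; s=s*(1+p["k1"]*(s**2).sum(1,keepdims=True))
    return s*[p["fx"],p["fy"]]+[p["cx"],p["cy"]]
def ray(n,uv,z,p=None):
    p=p or optics.camera_params(n); d=(np.array(uv)-[p["cx"],p["cy"]])/[p["fx"],p["fy"]]; s=d.copy()
    for _ in range(20): s=d/(1+p["k1"]*(s@s))
    w=p["rotation"]@np.r_[s,1]; return p["xyz"]+w*(z-p["xyz"][2])/w[2]
def world(D,pts):
    x,y,t=D; c,s=np.cos(t),np.sin(t); P=np.atleast_2d(pts)/1000.
    return np.c_[x+c*P[:,0]-s*P[:,1],y+s*P[:,0]+c*P[:,1],P[:,2]]
def dock(D,w):
    x,y,t=D; c,s=np.cos(t),np.sin(t); d=np.atleast_2d(w)[:,:2]-[x,y]
    return 1000*np.c_[c*d[:,0]+s*d[:,1],-s*d[:,0]+c*d[:,1]]
E
python3 - <<'E'
from h import *
from scipy.optimize import least_squares
S=lambda u,v:(u/4.2+150-.4,v/4.2+170-.4); B=lambda u,v:(u/6+190-.4,v/6+140-.4)
O=[("scene",S(33,255),(-125,-55,12)),("scene",S(308,40),(-125,155,12)),("side",B(750,463),(-125,155,12)),("side",B(634,122),(-125,-55,12)),
("scene",S(308,500),(105,-55,60)),("side",B(160,450),(105,155,60)),("side",B(130,93),(105,-55,60)),("scene",S(605,235),(105,155,60)),("scene",S(193,308),(-20,-17,40)),("side",B(445,200),(-20,18,40))]
for n,uv,q in O: print(n,np.round(uv,1),q,ray(n,uv,q[2]/1000).round(4))
f=lambda D:np.concatenate([ (proj(n,world(D,q))[0]-uv) for n,uv,q in O])
r=least_squares(f,[.5,-.1,-.3],loss='soft_l1');D=r.x;print(D,np.degrees(D[2]));print(f(D).reshape(-1,2).round(1))
np.save("D.npy",D)
# caps
a=[S(176,202),S(208,235),S(238,267),S(270,296),S(304,326)]
b=[B(504,88),B(448,92),B(391,98),B(335,104),B(278,109)]
for n,l in(("scene",a),("side",b)):
    for uv in l: print(n,dock(D,ray(n,uv,.087)).round(1))
# rack top corners z=62
for n,uv in (("scene",S(147,225)),("scene",S(325,378)),("scene",S(350,352)),("side",B(540,150)),("side",B(240,155))): print(n,dock(D,ray(n,uv,.062)).round(1))
print("paddle",dock(D,ray("scene",S(333,135),.074)),dock(D,ray("side",B(525,268),.074)))
print(world(D,[[-37,100,59],[-37,40,59],[-75,0,37],[-25,0,37],[40,0,37]]).round(4))
E
```

```text
scene [157.5 230.3] (-125, -55, 12) [ 0.4777 -0.2114  0.012 ]
scene [222.9 179.1] (-125, 155, 12) [ 0.4075 -0.0181  0.012 ]
side [314.6 216.8] (-125, 155, 12) [ 0.4099 -0.014   0.012 ]
side [295.3 159.9] (-125, -55, 12) [ 0.4782 -0.2081  0.012 ]
scene [222.9 288.6] (105, -55, 60) [ 0.6934 -0.1366  0.06  ]
side [216.3 214.6] (105, 155, 60) [0.6327 0.0614 0.06  ]
side [211.3 155.1] (105, -55, 60) [ 0.6938 -0.1325  0.06  ]
scene [293.6 225.6] (105, 155, 60) [0.6281 0.0565 0.06  ]
scene [195.6 242.9] (-20, -17, 40) [ 0.5632 -0.1464  0.04  ]
side [263.8 172.9] (-20, 18, 40) [ 0.5514 -0.1126  0.04  ]
[ 0.577908   -0.12064583  0.32952742] 18.880530324383862
[[-0.8  0.2]
 [ 1.7  0. ]
 [ 0.2 -0.1]
 [ 0.5 -1.2]
 [-0.7  1.2]
 [ 2.6 -0.1]
 [ 0.1 -1.6]
 [ 1.2 -1. ]
 [ 1.6 -0.1]
 [-0.8  0.6]]
scene [[-50.2   0.8]]
scene [[-24.   -0.3]]
scene [[ 0.4 -1.7]]
scene [[23.6 -1.3]]
scene [[47.3 -0.7]]
side [[-48.9   0.8]]
side [[-25.2  -0.1]]
side [[-1.   0.3]]
side [[22.6  0.7]]
side [[46.5  0.4]]
scene [[-64.9 -11. ]]
scene [[64.1 -4.9]]
scene [[62.4 13.3]]
side [[-63.1  14.2]]
side [[63.1 -0.8]]
paddle [[-31.88612739  89.63651037]] [[-40.76111344  93.2579212 ]]
[[ 0.5105 -0.038   0.059 ]
 [ 0.53   -0.0948  0.059 ]
 [ 0.5069 -0.1449  0.037 ]
 [ 0.5543 -0.1287  0.037 ]
 [ 0.6158 -0.1077  0.037 ]]
```

```bash
cat >> h.py <<'E'
def st():
    D=np.load("D.npy"); s=env.observe(); R=s["tool_rot"]
    c,q=np.cos(D[2]),np.sin(D[2]); F=s["ft_force"]
    print("t%.2f dock xy"%s["time_s"],dock(D,s["position"])[0].round(1),"tipz %.1f"%(1000*(s["position"][2]-env.tips_ahead)),"yawerr %.2f"%np.degrees(np.arctan2(R[1,1],R[0,1])-D[2]),"down",R[2,0].round(4),"F dock",np.round([c*F[0]+q*F[1],-q*F[0]+c*F[1],F[2]],1),"w %.4f"%s["grip_width"], "tool z dock y", R[:2,2].round(3))
E
python3 - <<'E'
from h import *
st(); D=np.load("D.npy")
for n,uv,z in (("scene",(268,158),.085),("scene",(309,190),.085),("scene",(131,175),.06),("scene",(169,294),.06)): print(uv,dock(D,ray(n,uv,z)).round(0))
E
python3 -m inch '[[1,[0,0,0],-0.88],[1,[0,0,0],0],[1,[0,0,0],0],[1,[0,0,0],0],[1,[0,0,0],0],[1,[0,0,0],0],[1,[0,0,0],0],[1,[0,0,0],0]]' 40
python3 -c "
from h import *;st()"
```

```text
t0.10 dock xy [-549.9 -247.2] tipz 230.8 yawerr -4.40 down -1.0 F dock [-0.2  0.4 -0.4] w 0.0851 tool z dock y [ 0.25  -0.968]
(268, 158) [[-53. 234.]]
(309, 190) [[ 76. 231.]]
(131, 175) [[-263.  -17.]]
(169, 294) [[  39. -135.]]
time_s: 0.77
position: [0.1376, -0.5325, 0.4047]
tool_rot: [[-0.0, 0.946, 0.323], [-0.0, 0.323, -0.946], [-1.0, -0.0, 0.0]]
ft_force: [-0.3, -0.5, -0.0]
grip_width: 0.0
t0.77 dock xy [-549.9 -247.2] tipz 231.3 yawerr -0.01 down -1.0 F dock [-0.5 -0.4 -0. ] w 0.0000 tool z dock y [ 0.323 -0.946]
```

```bash
python3 -m inch '[[1,[0,0.9,-0.5],0],[1,[0,0.9,-0.5],0],[1,[0,0.9,-0.5],0],[1,[0,0.9,-0.5],0],[1,[0,0.9,-0.5],0],[1,[0,0.9,-0.5],0],[1,[0,0.9,-0.5],0],[1,[0,0.9,-0.5],0]]'
python3 -m inch '[[1,[0,0.9,-0.6],0],[1,[0,0.9,-0.6],0],[1,[0,0.9,-0.6],0],[1,[0,0.9,-0.6],0],[1,[0,0.9,-0.6],0],[1,[0,0.9,-0.6],0],[1,[0,0.8,-0.6],0],[1,[0,0,0],0]]'
python3 -c "
from h import *;st()"
```

```text
time_s: 1.43
position: [0.3038, -0.3478, 0.4049]
tool_rot: [[0.0, 0.946, 0.323], [-0.0, 0.323, -0.946], [-1.0, 0.0, 0.0]]
ft_force: [0.2, -0.6, 0.3]
grip_width: 0.0001
time_s: 2.1
position: [0.4399, -0.1662, 0.4048]
tool_rot: [[0.001, 0.945, 0.328], [0.001, 0.328, -0.945], [-1.0, 0.001, -0.001]]
ft_force: [0.3, 0.7, -0.1]
grip_width: -0.0001
t2.10 dock xy [-145.3    1.5] tipz 231.4 yawerr 0.24 down -1.0 F dock [ 0.5  0.6 -0.1] w -0.0001 tool z dock y [ 0.328 -0.945]
```

```bash
python3 -m inch '[[1,[0.5,0.45,0.02],0.05],[1,[0.5,0.45,0.02],0],[1,[0.5,0.4,0],0],[1,[0,0,0],0],[1,[0,0,0],0],[1,[0,0,0],0],[1,[0,0,0],0],[1,[0,0,0],0]]'
python3 - <<'E'
from h import *
st(); p=optics.camera_params("wrist"); im=optics.get_image("wrist"); print(p)
cv2.imwrite("pics/w1.png",im[:,:,::-1])
D=np.load("D.npy")
Q=dict(corner=(-125,-55,12),corner2=(-125,155,12),rk=(-66,13,62),rk2=(-66,-13,62),pad=(-22,100,74),pad2=(-52,100,74),rail=(-20,14.5,40),railb=(-20,-14.5,40))
for k,v in Q.items(): print(k,proj("wrist",world(D,v),p).round(0))
E
```

```text
time_s: 2.77
position: [0.4752, -0.1585, 0.3606]
tool_rot: [[0.001, 0.948, 0.319], [-0.001, 0.319, -0.948], [-1.0, 0.001, 0.001]]
ft_force: [0.6, 0.1, 0.3]
grip_width: 0.0001
t2.77 dock xy [-109.4   -2.6] tipz 187.2 yawerr -0.28 down -1.0 F dock [ 0.6 -0.1  0.3] w 0.0001 tool z dock y [ 0.319 -0.948]
{'fx': 283.03822427592866, 'fy': 283.03822427592866, 'cx': 253.97079319333392, 'cy': 183.2570413109496, 'k1': 0.01945595715467077, 'xyz': array([ 0.53862078, -0.136766  ,  0.32969558]), 'rotation': array([[ 0.31781128, -0.91459738, -0.25001524],
       [-0.94815114, -0.3059157 , -0.08616844],
       [ 0.00232584,  0.26443754, -0.96440001]])}
corner [[299. 179.]]
corner2 [[117. 180.]]
rk [[237. 132.]]
rk2 [[265. 132.]]
pad [[132.  81.]]
pad2 [[136. 117.]]
rail [[235.  81.]]
railb [[266.  81.]]
```

View pics/w1.png

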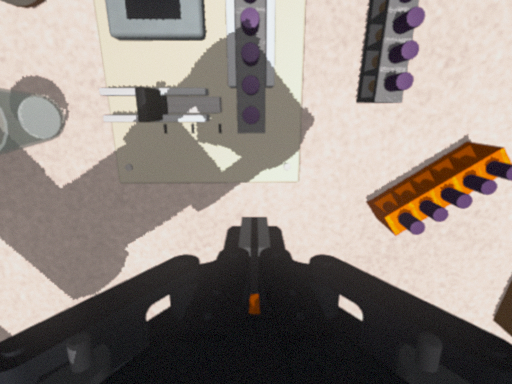

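The close view confirms the choice: the grey rack's near end is at about (251,132) between the rails, the paddle at (150,105), and the projections agree to about 4 px. Next I descend behind the rack.

```bash
python3 -m inch '[[1,[0.8,0,-0.05],-0.06],[1,[0.9,0,-0.04],0],[1,[0.9,0,0],0],[1,[0.9,0,0],0],[1,[0.9,0,0],0],[1,[0.7,0,0],0],[1,[0,0,0],0],[1,[0,0,0],0]]'
python3 -c "
from h import *;st()"
```

```text
time_s: 3.48
position: [0.4748, -0.1559, 0.2069]
tool_rot: [[-0.001, 0.946, 0.324], [0.001, 0.324, -0.946], [-1.0, -0.001, -0.001]]
ft_force: [0.5, 0.0, -0.2]
grip_width: 0.0003
t3.48 dock xy [-109.    0.] tipz 33.5 yawerr 0.04 down -1.0 F dock [ 0.5 -0.2 -0.2] w 0.0003 tool z dock y [ 0.324 -0.946]
```

```bash
python3 -m inch '[[1,[0,0.2,0],0],[1,[0,0.2,0],0],[1,[0,0.2,0],0],[1,[0,0.2,0],0],[1,[0,0.2,0],0],[1,[0,0.2,0],0],[1,[0,0.2,0],0],[1,[0,0.2,0],0]]'
python3 -c "
from h import *;st()"
```

```text
time_s: 4.15
position: [0.5206, -0.1399, 0.2068]
tool_rot: [[-0.001, 0.946, 0.325], [-0.0, 0.325, -0.946], [-1.0, -0.001, -0.0]]
ft_force: [-3.4, -1.3, 2.3]
grip_width: 0.0002
t4.15 dock xy [-60.5   0.3] tipz 33.4 yawerr 0.06 down -1.0 F dock [-3.6 -0.1  2.3] w 0.0002 tool z dock y [ 0.325 -0.946]
```

```bash
python3 -m inch '[[1,[0,0.1,0],0],[1,[0,0.1,0],0],[1,[0,0.1,0],0],[1,[0,0.1,0],0],[1,[0,0.1,0],0],[1,[0,0.1,0],0],[1,[0,0.05,0],0],[1,[0,0.05,0],0]]'
python3 - <<'E'
from h import *
st(); 
for n in("side","wrist"):
    im=optics.get_image(n); cv2.imwrite(f"pics/{n}2.png",im[:,:,::-1])
E
```

```text
time_s: 4.82
position: [0.5401, -0.1333, 0.2067]
tool_rot: [[-0.0, 0.946, 0.325], [-0.0, 0.325, -0.946], [-1.0, -0.0, -0.0]]
ft_force: [-11.1, -4.5, 4.6]
grip_width: 0.0003
t4.82 dock xy [-39.8   0.3] tipz 33.3 yawerr 0.06 down -1.0 F dock [-11.9  -0.6   4.6] w 0.0003 tool z dock y [ 0.325 -0.946]
```

View pics/wrist2.png

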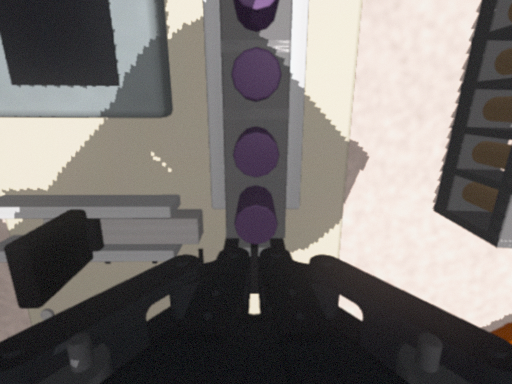

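```bash
python3 -m inch '[[1,[0,0.03,0],0],[1,[0,0.03,0],0],[1,[0,0,0],0],[1,[0,0,0],0],[1,[0,0,0],0],[1,[0,0,0],0],[1,[0,0,0],0],[1,[0,0,0],0]]'
python3 -c "
from h import *;st()"
```

```text
time_s: 5.58
position: [0.5407, -0.1332, 0.2067]
tool_rot: [[-0.004, 0.946, 0.324], [-0.0, 0.324, -0.946], [-1.0, -0.004, -0.001]]
ft_force: [-11.9, -5.2, 7.4]
grip_width: -0.0001
t5.58 dock xy [-39.3   0.2] tipz 33.3 yawerr 0.05 down -1.0 F dock [-13.   -1.    7.4] w -0.0001 tool z dock y [ 0.324 -0.946]
```

```bash
python3 -m inch '[[1,[0,0.03,0],0],[1,[0,0.03,0],0],[1,[0,0,0],0],[1,[0,0,0],0],[1,[0,0,0],0],[1,[0,0,0],0],[1,[0,0,0],0],[1,[0,0,0],0]]'
python3 -c "
from h import *;st()"
```

```text
time_s: 6.25
position: [0.5413, -0.133, 0.2067]
tool_rot: [[-0.008, 0.946, 0.325], [-0.001, 0.325, -0.946], [-1.0, -0.008, -0.002]]
ft_force: [-21.7, -10.2, 11.0]
grip_width: 0.0001
t6.25 dock xy [-38.6   0.1] tipz 33.3 yawerr 0.07 down -1.0 F dock [-23.8  -2.6  11. ] w 0.0001 tool z dock y [ 0.325 -0.946]
```

Force has climbed to 24 N with almost no motion, so the rack appears to be on the stop. I back off, lift and check.

```bash
python3 -m inch '[[1,[0,-0.2,0],0],[1,[0,-0.6,0],0],[1,[0,-0.8,0],0],[1,[-0.6,-0.4,0],0],[1,[-0.9,0,0],0],[1,[-0.9,0,0],0],[1,[-0.9,0,0],0],[1,[0,0,0],0]]'
python3 - <<'E'
from h import *
st(); 
p=optics.camera_params("wrist")
for n in("scene","side","wrist"):
    im=optics.get_image(n); cv2.imwrite(f"pics/{n}3.png",im[:,:,::-1])
D=np.load("D.npy")
Q=dict(corner=(-125,-55,12),corner2=(-125,155,12),rk=(-25,13,62),rk2=(-25,-13,62),pad=(-22,100,74),pad2=(-52,100,74),rail=(-20,14.5,40),railb=(-20,-14.5,40))
for k,v in Q.items(): print(k,proj("wrist",world(D,v),p).round(0))
a=cv2.imread("pics/scene3.png")[170:310,150:315]; b=cv2.imread("pics/side3.png")[140:235,190:320]
cv2.imwrite("pics/c_3.png",np.vstack([cv2.resize(a,(500,300),interpolation=cv2.INTER_CUBIC)[:, :],cv2.resize(b,(500,300),interpolation=cv2.INTER_CUBIC)]))
E
```

```text
time_s: 6.92
position: [0.4874, -0.1518, 0.3104]
tool_rot: [[0.009, 0.946, 0.324], [-0.004, 0.324, -0.946], [-1.0, 0.007, 0.007]]
ft_force: [0.5, -1.0, -0.1]
grip_width: -0.0002
t6.92 dock xy [-95.7  -0.2] tipz 137.0 yawerr 0.05 down -1.0 F dock [ 0.1 -1.1 -0.1] w -0.0002 tool z dock y [ 0.324 -0.946]
corner [[307. 207.]]
corner2 [[ 96. 208.]]
rk [[234. 102.]]
rk2 [[269. 102.]]
pad [[107.  97.]]
pad2 [[112. 141.]]
rail [[234.  97.]]
railb [[270.  97.]]
```

View pics/c_3.png

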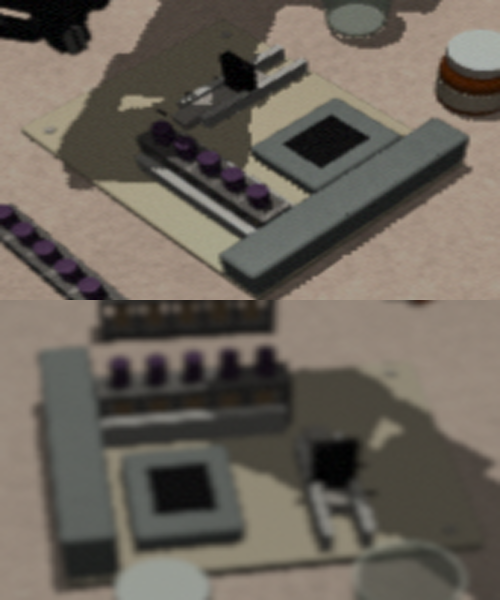

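View pics/wrist3.png

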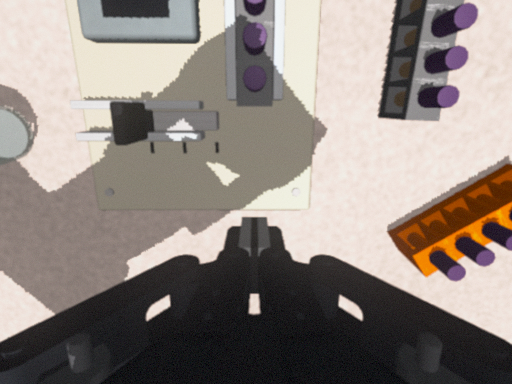

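The rack's far end meets the stop (lower crop, about (100,385)). Its near end is about 5 mm past the rail ends (wrist: 105 vs 100 px), as it should be when home. Everything in the wrist view sits about 3 px low, so I aim 2.5 mm nearer in x. Now to the outer side of the paddle.

```bash
python3 -m inch '[[1,[0,0.2,-0.5],0],[1,[0,0.3,-0.5],0],[1,[0,0.3,-0.5],0],[1,[0,0.3,-0.5],0],[1,[0,0.3,-0.5],0],[1,[0,0.3,-0.5],0],[1,[0,0.2,-0.5],0],[1,[0,0,-0.5],0]]'
python3 -m inch '[[1,[0,0,-0.2],0],[1,[0,0,-0.2],0],[1,[0,0,0],0],[1,[0,0,0],0],[1,[0,0,0],0],[1,[0,0,0],0],[1,[0,0,0],0],[1,[0,0,0],0]]'
python3 - <<'E'
from h import *
st(); p=optics.camera_params("wrist")
im=optics.get_image("wrist"); cv2.imwrite("pics/w4.png",im[:,:,::-1])
D=np.load("D.npy")
for v in((-22,100,74),(-52,100,74),(-52,90,74),(-25,-13,62)):print(proj("wrist",world(D,v),p).round(0))
E
```

```text
time_s: 7.73
position: [0.502, -0.0186, 0.3043]
tool_rot: [[-0.002, 0.946, 0.325], [0.001, 0.325, -0.946], [-1.0, -0.001, -0.001]]
ft_force: [-0.0, 0.2, -0.3]
grip_width: 0.0002
time_s: 8.4
position: [0.4978, -0.0086, 0.3057]
tool_rot: [[0.0, 0.946, 0.324], [-0.0, 0.324, -0.946], [-1.0, 0.0, 0.0]]
ft_force: [0.7, -0.8, 0.2]
grip_width: 0.0001
t8.40 dock xy [-39.5 131.9] tipz 132.3 yawerr 0.02 down -1.0 F dock [ 0.4 -1.   0.2] w 0.0001 tool z dock y [ 0.324 -0.946]
[[298. 176.]]
[[297. 214.]]
[[310. 214.]]
[[443. 175.]]
```

View pics/w4.png

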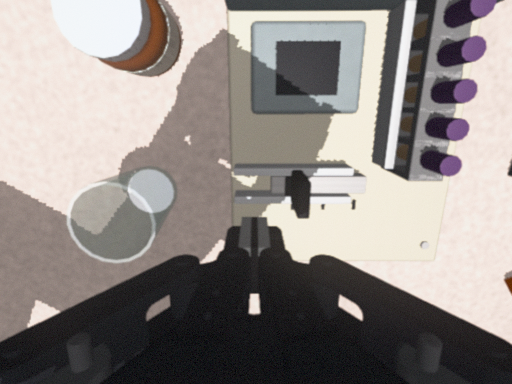

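The view shows the paddle at (300,194), the fingers clear to its outer side, the beaker off to the left at (115,220), and the rack still home. I descend.

```bash
python3 -m inch '[[1,[0.6,0,0],0],[1,[0.6,0,0],0],[1,[0.6,0,0],0],[1,[0.6,0,0],0],[1,[0.5,0,0],0],[1,[0,0,0],0],[1,[0,0,0],0],[1,[0,0,0],0]]'
python3 -m inch '[[1,[0,0,0.1],0],[1,[0,0,0.1],0],[1,[0,0,0.1],0],[1,[0,0,0.1],0],[1,[0,0,0.1],0],[1,[0,0,0.1],0],[1,[0,0,0],0],[1,[0,0,0],0]]'
python3 -c "
from h import *;st()"
```

```text
time_s: 9.12
position: [0.4981, -0.0084, 0.2195]
tool_rot: [[0.001, 0.946, 0.324], [-0.0, 0.324, -0.946], [-1.0, 0.001, 0.001]]
ft_force: [-0.4, -0.1, -0.4]
grip_width: -0.0
time_s: 9.78
position: [0.5036, -0.0254, 0.2187]
tool_rot: [[-0.0, 0.946, 0.324], [0.0, 0.324, -0.946], [-1.0, -0.0, -0.0]]
ft_force: [-0.5, -0.8, -0.2]
grip_width: -0.0001
t9.78 dock xy [-39.5 114.1] tipz 45.3 yawerr 0.03 down -1.0 F dock [-0.7 -0.6 -0.2] w -0.0001 tool z dock y [ 0.324 -0.946]
```

```bash
python3 -m inch '[[1,[0,0,0.1],0],[1,[0,0,0.1],0],[1,[0,0,0.1],0],[1,[0,0,0.1],0],[1,[0,0,0.1],0],[1,[0,0,0.1],0],[1,[0,0,0],0],[1,[0,0,0],0]]'
python3 -c "
from h import *;st()"
```

```text
time_s: 10.45
position: [0.5096, -0.0426, 0.2188]
tool_rot: [[0.0, 0.946, 0.324], [-0.0, 0.324, -0.946], [-1.0, 0.0, 0.001]]
ft_force: [-0.3, 0.7, -0.4]
grip_width: -0.0003
t10.45 dock xy [-39.4  95.9] tipz 45.4 yawerr 0.04 down -1.0 F dock [-0.1  0.8 -0.4] w -0.0003 tool z dock y [ 0.324 -0.946]
```

```bash
python3 -m inch '[[1,[0,0,0.1],0],[1,[0,0,0.1],0],[1,[0,0,0.1],0],[1,[0,0,0.1],0],[1,[0,0,0.1],0],[1,[0,0,0.1],0],[1,[0,0,0],0],[1,[0,0,0],0]]'
python3 -c "
from h import *;st()"
```

```text
time_s: 11.12
position: [0.5152, -0.0592, 0.2187]
tool_rot: [[-0.0, 0.946, 0.324], [0.001, 0.324, -0.946], [-1.0, -0.0, -0.001]]
ft_force: [0.2, 3.4, 2.0]
grip_width: 0.0002
t11.12 dock xy [-39.4  78.4] tipz 45.3 yawerr 0.05 down -1.0 F dock [1.3 3.2 2. ] w 0.0002 tool z dock y [ 0.324 -0.946]
```

```bash
python3 -m inch '[[1,[0,0,0.1],0],[1,[0,0,0.1],0],[1,[0,0,0.1],0],[1,[0,0,0.1],0],[1,[0,0,0.1],0],[1,[0,0,0.1],0],[1,[0,0,0],0],[1,[0,0,0],0]]'
python3 - <<'E'
from h import *
st()
for n in("side","scene"): cv2.imwrite(f"pics/{n}5.png",optics.get_image(n)[:,:,::-1])
a=cv2.imread("pics/scene5.png")[170:310,150:315]; b=cv2.imread("pics/side5.png")[140:235,190:320]
cv2.imwrite("pics/c_5.png",np.vstack([cv2.resize(a,(500,300),interpolation=cv2.INTER_CUBIC)[:, :],cv2.resize(b,(500,300),interpolation=cv2.INTER_CUBIC)]))
E
```

```text
time_s: 11.78
position: [0.5212, -0.0767, 0.2187]
tool_rot: [[0.0, 0.946, 0.324], [-0.0, 0.324, -0.946], [-1.0, -0.0, 0.0]]
ft_force: [0.6, -0.0, 0.5]
grip_width: 0.0003
t11.78 dock xy [-39.4  60. ] tipz 45.3 yawerr 0.03 down -1.0 F dock [ 0.5 -0.2  0.5] w 0.0003 tool z dock y [ 0.324 -0.946]
```

View pics/c_5.png

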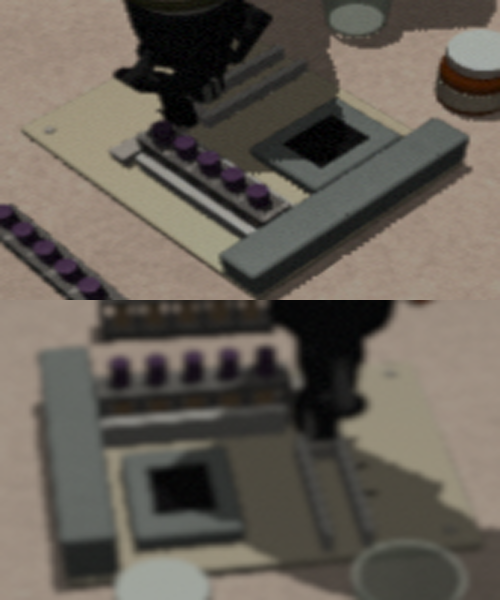

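The bar's tip now shows beyond the rack at (125,150) in the upper crop, so it has snapped through. I follow up gently to confirm the far stop.

```bash
python3 -m inch '[[1,[0,0,0.08],0],[1,[0,0,0.08],0],[1,[0,0,0.08],0],[1,[0,0,0.06],0],[1,[0,0,0],0],[1,[0,0,0],0],[1,[0,0,0],0],[1,[0,0,0],0]]'
python3 -c "
from h import *;st()"
```

```text
time_s: 12.55
position: [0.5237, -0.0836, 0.2187]
tool_rot: [[-0.002, 0.946, 0.325], [0.003, 0.325, -0.946], [-1.0, -0.0, -0.004]]
ft_force: [-1.5, 10.9, 4.5]
grip_width: 0.0002
t12.55 dock xy [-39.4  52.6] tipz 45.3 yawerr 0.07 down -1.0 F dock [ 2.1 10.8  4.5] w 0.0002 tool z dock y [ 0.325 -0.946]
```

```bash
python3 -m inch '[[1,[0,0,0.03],0],[1,[0,0,0.03],0],[1,[0,0,0],0],[1,[0,0,0],0],[1,[0,0,0],0],[1,[0,0,0],0],[1,[0,0,0],0],[1,[0,0,0],0]]'
python3 -c "
from h import *;st()"
python3 -m inch '[[1,[0,0,-0.1],0],[1,[0,0,-0.3],0],[1,[0,0,-0.4],0],[1,[0,0,-0.4],0],[1,[-0.6,0,-0.4],0],[1,[-0.9,0,0],0],[1,[-0.9,0,0],0],[1,[-0.9,0,0],0]]'
python3 -m inch '[[1,[-0.5,-0.9,0],0],[1,[0,-0.9,0],0],[1,[0,-0.9,0],0],[1,[0,-0.9,0],0],[1,[0,0,0],0],[1,[0,0,0],0],[1,[0,0,0],0],[1,[0,0,0],0]]'
python3 - <<'E'
from h import *
st();p=optics.camera_params("wrist")
for n in("side","scene","wrist"): cv2.imwrite(f"pics/{n}6.png",optics.get_image(n)[:,:,::-1])
a=cv2.imread("pics/scene6.png")[170:310,150:315]; b=cv2.imread("pics/side6.png")[140:235,190:320]
cv2.imwrite("pics/c_6.png",np.vstack([cv2.resize(a,(500,300),interpolation=cv2.INTER_CUBIC)[:, :],cv2.resize(b,(500,300),interpolation=cv2.INTER_CUBIC)]))
D=np.load("D.npy")
for v in((-29,-28,30),(-45,-28,30),(-25,13,62),(-25,-13,62),(-22,40,74),(-52,40,74)):print(v,proj("wrist",world(D,v),p).round(0),proj("scene",world(D,v)).round(0))
E
```

```text
time_s: 13.22
position: [0.5239, -0.0843, 0.2188]
tool_rot: [[-0.003, 0.946, 0.325], [0.006, 0.325, -0.946], [-1.0, -0.001, -0.006]]
ft_force: [-2.9, 18.6, 7.7]
grip_width: 0.0002
t13.22 dock xy [-39.4  51.9] tipz 45.4 yawerr 0.07 down -1.0 F dock [ 3.3 18.5  7.7] w 0.0002 tool z dock y [ 0.325 -0.946]
time_s: 13.88
position: [0.5085, -0.0401, 0.3188]
tool_rot: [[-0.001, 0.946, 0.325], [0.0, 0.325, -0.946], [-1.0, -0.001, -0.0]]
ft_force: [1.0, -0.6, 0.1]
grip_width: 0.0003
time_s: 14.55
position: [0.4075, -0.0759, 0.3327]
tool_rot: [[0.001, 0.946, 0.325], [-0.0, 0.325, -0.946], [-1.0, 0.0, 0.0]]
ft_force: [-0.2, 0.1, -0.1]
grip_width: -0.0002
t14.55 dock xy [-146.7   97.5] tipz 159.3 yawerr 0.10 down -1.0 F dock [-0.2  0.2 -0.1] w -0.0002 tool z dock y [ 0.325 -0.946]
(-29, -28, 30) [[398.  44.]] [[191. 246.]]
(-45, -28, 30) [[396.  64.]] [[187. 241.]]
(-25, 13, 62) [[366.  30.]] [[205. 228.]]
(-25, -13, 62) [[400.  30.]] [[196. 235.]]
(-22, 40, 74) [[335.  21.]] [[215. 218.]]
(-52, 40, 74) [[331.  67.]] [[206. 210.]]
```

View pics/c_6.png

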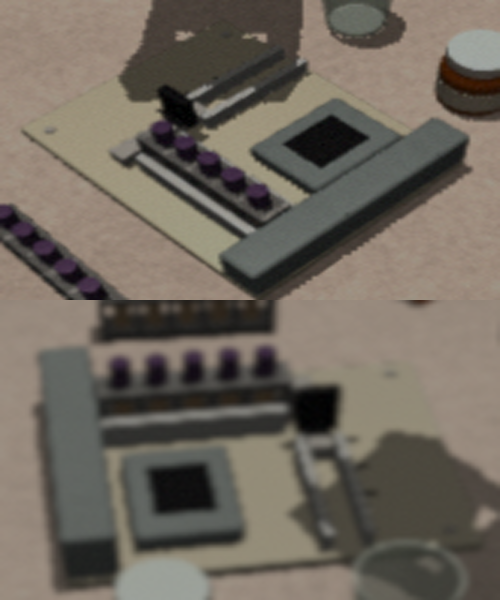

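View pics/wrist6.png

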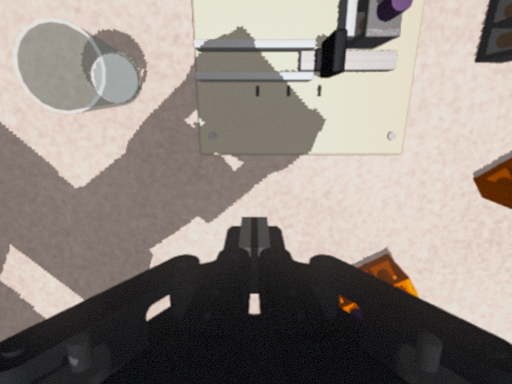

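The bar tip is at wrist (397,61), against a predicted u of 396–398 for the far stop. The rack is home with the bar across behind it, and the arm is clear. Handing in.

```bash
python3 -c "
from rig import env
print(env.close_job())"
```

```text
the job is handed in; nothing more can be done
None
```

The job is done and handed in at about 15 s of the 48 s allowed. With the closed fingertips I pushed the rack in the dock against the back stop, then pushed the latch lever past its half-way detent to its far stop.

- **Rack:** the push force rose to 24 N with almost no further motion. In the pictures the far end meets the back stop, and the near end sits about 5 mm past the rail ends, as it should when home.
- **Latch:** the force against the far stop rose to about 18 N. The bar tip appeared within a pixel or so of where the far stop puts it across the channel. The rack had not moved, and the bar lies behind it.
- **Bystanders:** I saw no sign of contact with the spare rack, jar or beaker. They looked unmoved wherever they were in view.
- **Robot:** the arm was clear and touching nothing when I handed in.

**Disagreements:**
- My estimate of the dock's position was about 2–3 mm off along the channel compared with the wrist camera. I allowed for this when aiming at the paddle, and the contact forces settled the end points.
- The lever stopped with the tool about 4 mm short of where I expected. That is probably because the closed fingers are thicker than I assumed, since the bar tip picture agreed with the far stop.

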